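Sweep spilled tea tablets into the catch tray on the bedside stool

TASK

Three pressed-tea tablets have spilled onto the bedside stool. With closed fingers, sweep all three across the stool top and wholly inside the low open-fronted aluminium tray, past its sloping lip, so that each lies flat on the tray floor. Do not pick any of them up, and leave the flask, cup, tumbler and canister standing where they are.

Things in the scene. Friction and masses are not known exactly. Their poses are not given: they have to be found in the camera images.
- tablet1: a dark brown pressed-tea tablet, a flat round disc 38 mm across and 16 mm thick with slightly rounded rims, 10 to 20 g, lying flat and loose on the stool; the origin is its centre, 8 mm above the stool top, its z axis up
- tablet2: a dark brown pressed-tea tablet, a flat round disc 38 mm across and 16 mm thick with slightly rounded rims, 10 to 20 g, lying flat and loose on the stool; the origin is its centre, 8 mm above the stool top, its z axis up
- tablet3: a dark brown pressed-tea tablet, a flat round disc 38 mm across and 16 mm thick with slightly rounded rims, 10 to 20 g, lying flat and loose on the stool; the origin is its centre, 8 mm above the stool top, its z axis up
- tray: low aluminium tray fixed on the stool, open on one side. Origin: centre of its underside (stool top), z up; the mouth looks along its +y. Inside: x -90 to +90 mm, y -55 (back wall) to +55 mm (mouth); 3 walls 4 mm thick, 20 mm high; floor 2 mm thick; a lip slopes down to the stool from y = 55 to 75 mm. Tablets slide up it; fingertips 6 to 10 mm above the stool clear it and still push them
- flask: a silver aluminium vacuum flask with a twist cap, 72 mm across and 236 mm tall, loose, upright; origin at the centre of its underside, z up. A bystander
- cup: an enamel-look blue plastic cup with a handle, 76 mm across the rim and 65 mm tall, the handle reaching out along its own +y, loose, upright; origin at the centre of its underside, z up. A bystander
- tumbler: a clear glass tumbler, 66 mm across and 85 mm tall, loose, upright; origin at the centre of its underside, z up. A bystander
- canister: a closed yellow plastic canister with a wire spring clip, 88 mm across (98 mm over the clip) and 107 mm tall, loose, upright; origin at the centre of its underside, z up. A bystander
- stool: the painted plywood stool, fixed. Its flat top is at z = 0 and is 510 mm (x) by 690 mm (y), without a rim; origin at the centre of the top

How it is judged:
By the outcome, as a careful person would: the job done as asked, in the order asked, and still so for the second after the job is handed in, with the robot touching nothing.
It also fails if it takes over 67 s, if anything falls off the work surface, if the arm or the gripper's body presses on something with over 40 N, if the wrist force passes 120 N, or if a joint passes its speed limit or range.

ROBOT

A 6-joint arm with a two-finger parallel gripper is mounted at the origin on the work surface. World frame = base frame: x ahead of the robot, y to its left, z up, the work surface at z = 0. Lengths are in mm, angles in rad, forces in N, time in s.
With the tool pointing down it reaches from about 350 to 875 mm from the base axis. Payload 4.2 kg.
Tool frame: the origin (TCP) lies at the very end of the fingers, on their centre line; the grasp point (between the pads) lies 19 mm behind it; z points along the fingers, y is the line along which they close (so a half turn about z gives the same grasp; the last joint's range is limited). The gripper opens to 85 mm and grips with 20 to 120 N. Pads are 22 mm wide; open, the fingers measure 114 mm over their backs; the gripper's body (76 mm by 85 mm) begins 54 mm behind the grasp point. The pads swing forward as they close: fully open they stand 13 mm farther back than shut.
Start: joints at [1.468, 0.385, 0.008, 0, -1.194, -0.259], TCP at [221.191, 584.529, 231.312] pointing down, gripper open.
Joint ranges: [-3.14, 3.14], [-1.21, 2.06], [-1.07, 1.41], [-3.16, 2.05], [-2.99, -0.16], [-3.1, 3.1]. Speed limits (rad/s): [2.79, 2.79, 3.14, 3.14, 3.14, 3.14].

INTERFACE

Orientations are given as a unit quaternion [x, y, z, w].
In Python, from bench import arm, optics gives the robot as it stands. The module is installed in compiled form; this text tells all that it offers.
- The arm moves only by the tool step_arm, never from a script. Its argument "motion" is a list of rows, each an object with "dr": the turn, a rotation vector about the tool's x, y, z in units of 8 degrees (1.0 is 8 degrees), a list of three; "slide": the shift along the tool's x, y, z in mm, a list of three; "jaw": the finger opening in mm, from 0 to 85.4. A call has exactly 8 rows; each row is the pose to reach, as a shift and turn from the pose commanded when the call began, along the tool's axes at that moment; what a row does not reach only later rows make up. A row lasts 1/8 s, in which the tool goes at most 62.5 mm and 10.7 degrees, less where a joint would pass 70% of its speed; a pose out of reach is approached as far as the arm can. A call with a gripper value outside its range is refused whole. The fingers move at their own pace and stop on an object; the grip force is fixed at half the most. Time passes only in rows, so rows that repeat a pose let the fingers close, or fill a call up. It gives the time, the measured TCP pose, the force, the opening and the grip force at its end, in the units of the state.
- arm.read_state(): the state, without advancing time (a new reading comes with each control period).
- optics.get_image(name): name is "scene" or "top"; returns the picture (420x560x3 uint8, blue, green, red); there is no depth.
- optics.camera_info(name): a dict with "camera_matrix" (3x3 intrinsics, pixels), "k1" (the pictures are not rectified: a ray, as slopes to the right and down, at radius r is drawn at 1 + k1 r^2 times it, then the intrinsics apply), "view" (4x4, takes a point from world to camera coordinates). Camera axes: x right, y up, looking along -z (the intrinsics and any distortion apply to the point x, -y, -z); pixel columns grow to the right and rows downward; lengths in mm; the calibration is good to about 2 mm. A picture is of the moment at which its call begins. camera_info takes no time and is no camera call.
- arm.job_done(): hands the job in; it is judged then, once.
The state is a dict: "clock": time; "joints": joint angles; "joint_vel": joint speeds; "joint_efforts": joint torques, N m; "position": TCP position; "ee_rot": TCP orientation; "contact_force": force on the tool from outside, world axes, zero at the start; "wrist_torque": the same for the moment, N m; "gripper_width": finger opening in mm; "grasp_force": force on a finger pad.
Only numpy, scipy, OpenCV 4.12 (cv2) and the standard library are available. Lean on these libraries where they do the work, as an engineer would, in place of code of your own. Each camera call takes 0.05 s, during which the arm holds its last target. There are 200 camera calls.

## Working session

There is one attempt and no reset: what is moved stays moved. The work goes in short steps, Python scripts to look and compute and a tool call to move; the robot and the scene stay as the last step left them, time stands still between calls to the robot, and variables do not carry over. Pictures are saved under pics/ and viewed, at most 10 in all, crops included, and the job is handed in when it is done.

Besides the shell and the picture viewer there is one more tool, called as a command line: name --argument value ..., lists and objects as JSON in quotes. step_arm: Moves the arm, as the interface text tells. Its arguments: {"type":"object","properties":{"motion":{"type":"array","items":{"type":"object","properties":{"dr":{"type":"array","items":{"type":"number"}},"slide":{"type":"array","items":{"type":"number"}},"jaw":{"type":"number"}}}}},"required":["motion"]}

```bash
mkdir -p pics
cat > h.py <<'E'
import numpy as np,cv2
from bench import arm,optics
from scipy.spatial.transform import Rotation as R
def snap(n,f):
    im=optics.get_image(n); cv2.imwrite('pics/'+f,im); return im
def ray(n,u,v):
    c=optics.camera_info(n);K=np.array(c['camera_matrix']);V=np.array(c['view'])
    d=np.array([(u-K[0,2])/K[0,0],(v-K[1,2])/K[1,1]]);s=d.copy()
    for _ in range(30): s=d/(1+c['k1']*(s@s))
    w=V[:3,:3].T@np.array([s[0],-s[1],-1]);o=-V[:3,:3].T@V[:3,3]
    return o,w
def pt(n,u,v,z):
    o,w=ray(n,u,v);return (o+w*(z-o[2])/w[2])
def px(n,P):
    c=optics.camera_info(n);K=np.array(c['camera_matrix']);V=np.array(c['view'])
    p=V[:3,:3]@np.array(P,float)+V[:3,3];s=np.array([p[0],-p[1]])/-p[2]
    s=s*(1+c['k1']*(s@s));return K[:2,:2]@s+K[:2,2]
E
python3 - <<'E'
from h import *
snap('top','t0.png');snap('scene','s0.png')
s=arm.read_state();print(s)
for n in('top','scene'):
    c=optics.camera_info(n);print(c)
E
```

```text
{'clock': 0.1, 'joints': array([ 1.46762592e+00,  3.85460594e-01,  6.77152869e-03, -4.09113305e-04,
       -1.19402555e+00, -2.58609225e-01]), 'joint_vel': array([ 0.00045335, -0.00019666,  0.00390325,  0.00280737,  0.00055886,
        0.00123459]), 'joint_efforts': array([-3.65136848e-04, -3.93323064e+01,  1.88928294e+01,  4.19798791e+00,
       -2.61284025e-03,  8.97428180e-06]), 'position': array([221.01268332, 584.05885599, 230.34987465]), 'ee_rot': array([ 9.83669955e-01, -1.79979065e-01, -1.15093288e-04,  9.71010511e-04]), 'contact_force': array([0.54936941, 0.15591526, 0.145374  ]), 'wrist_torque': array([-0.0181053 , -0.03444605,  0.03960158]), 'grasp_force': 0.0, 'gripper_width': 85.26801172967377}
{'camera_matrix': array([[404.77976078,   0.        , 285.53841465],
       [  0.        , 404.77976078, 215.28580473],
       [  0.        ,   0.        ,   1.        ]]), 'k1': 0.026774271380829044, 'view': array([[-2.07378658e-02, -9.99758468e-01, -7.27637670e-03,
         2.63789812e+01],
       [ 9.86165130e-01, -2.16520313e-02,  1.64345751e-01,
        -5.82172850e+02],
       [-1.64463605e-01, -3.76752885e-03,  9.86375957e-01,
        -8.12617717e+02],
       [ 0.00000000e+00,  0.00000000e+00,  0.00000000e+00,
         1.00000000e+00]])}
{'camera_matrix': array([[496.139176  ,   0.        , 283.76113958],
       [  0.        , 496.139176  , 202.90096053],
       [  0.        ,   0.        ,   1.        ]]), 'k1': 0.03366924499086412, 'view': array([[-5.93205263e-02,  9.98150159e-01, -1.33167512e-02,
         2.13834171e+00],
       [-6.98780752e-01, -3.19948101e-02,  7.14620034e-01,
         3.66819762e+02],
       [ 7.12872034e-01,  5.16971260e-02,  6.99386067e-01,
        -1.33451139e+03],
       [ 0.00000000e+00,  0.00000000e+00,  0.00000000e+00,
         1.00000000e+00]])}
```

View pics/t0.png

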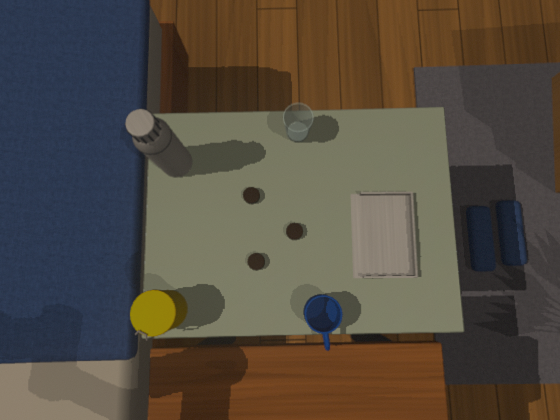

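View pics/s0.png

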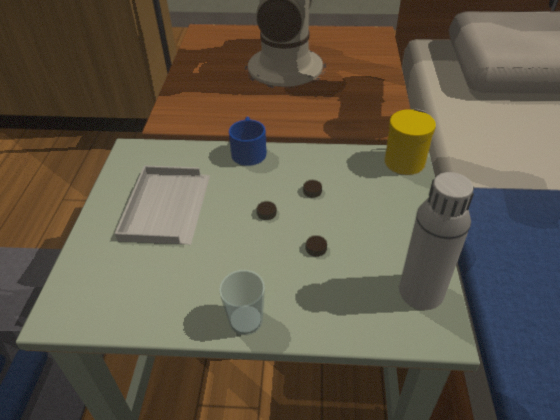

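The top view shows the tablets at about (252,195), (295,231) and (257,262). The tray is at columns 351–418, rows 191–278, with its mouth to the left (+y). The tumbler base is near (298,132), the cup at (322,313), the flask base near (178,165) and the canister at (155,313).

```bash
cat >> h.py <<'E'
def tabs(im,n='top',z=8):
    m=(im.max(2)<60).astype(np.uint8)
    k,l,s,c=cv2.connectedComponentsWithStats(m)
    return [(c[i].round(1),s[i][:5].tolist(),pt(n,*c[i],z).round(1)) for i in range(1,k) if 60<s[i,4]<700]
E
python3 - <<'E'
from h import *
for n,f in(('top','t0.png'),('scene','s0.png')):
    im=cv2.imread('pics/'+f)
    for t in tabs(im,n): 
        if 100<t[0][1]<320 and 200<t[0][0]<350: print(n,t)
f=lambda a,n='top',z=0:print(a,pt(n,*a,z).round(0))
print('stool');[f(a) for a in((146,113),(444,108),(463,331),(144,336))]
print('tray lip edge/ corners (z0), back top z20');f((351,192));f((353,277));f((412,192),z=20);f((415,277),z=20);f((418,192));f((419,277))
print('scene tray');f((203,172),'scene',20);f((187,241),'scene');f((209,176),'scene')
f((145,170),'scene',20);f((120,239),'scene',20)
print('obj');f((298,131));f((247,320),'scene');f((322,312),z=65);f((178,163));f((425,292),'scene');f((153,313),z=107)
im=cv2.imread('pics/t0.png')[100:345,130:470];cv2.imwrite('pics/t0c.png',cv2.resize(cv2.convertScaleAbs(im,alpha=1.2),None,fx=2.3,fy=2.3,interpolation=2))
E
```

```text
top (array([251.4, 195. ]), [243, 187, 17, 17, 214], array([637.3,  89.8,   8. ]))
top (array([294.4, 230.6]), [287, 223, 16, 16, 214], array([554.5,  -4.7,   8. ]))
top (array([256.2, 261. ]), [248, 253, 17, 17, 222], array([489.4,  80.4,   8. ]))
scene (array([311.9, 188.9]), [303, 181, 19, 17, 237], array([490. ,  82.5,   8. ]))
scene (array([265.9, 211.1]), [257, 203, 19, 17, 245], array([555.2,  -2.7,   8. ]))
scene (array([315.7, 246.2]), [306, 237, 20, 20, 311], array([637.5,  91.9,   8. ]))
stool
(146, 113) [841. 336.   0.]
(444, 108) [ 836. -360.    0.]
(463, 331) [ 333. -358.    0.]
(144, 336) [336. 322.   0.]
tray lip edge/ corners (z0), back top z20
(351, 192) [ 641. -135.    0.]
(353, 277) [ 451. -131.    0.]
(412, 192) [ 633. -266.   20.]
(415, 277) [ 448. -259.   20.]
(418, 192) [ 637. -286.    0.]
(419, 277) [ 448. -274.    0.]
scene tray
(203, 172) [ 463. -137.   20.]
(187, 241) [ 629. -139.    0.]
(209, 176) [ 452. -129.    0.]
(145, 170) [ 462. -255.   20.]
(120, 239) [ 647. -251.   20.]
obj
(298, 131) [789. -19.   0.]
(247, 320) [787. -13.   0.]
(322, 312) [382. -55.  65.]
(178, 163) [718. 258.   0.]
(425, 292) [719. 270.   0.]
(153, 313) [390. 269. 107.]
```

View pics/t0c.png

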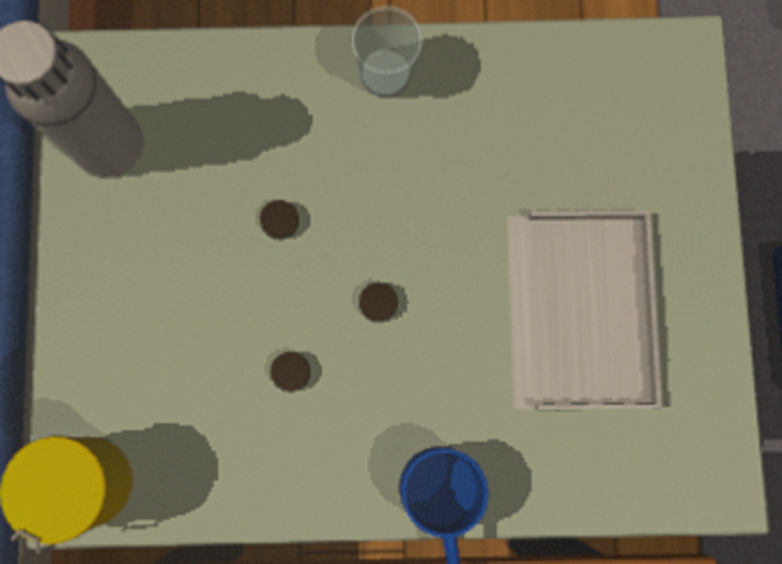

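step_arm --motion '[{"slide":[20,15,0],"dr":[0,0,-0.2],"jaw":0},{"slide":[55,42,0],"dr":[0,0,-0.6],"jaw":0},{"slide":[95,73,0],"dr":[0,0,-1.0],"jaw":0},{"slide":[135,104,0],"dr":[0,0,-1.4],"jaw":0},{"slide":[175,135,0],"dr":[0,0,-1.8],"jaw":0},{"slide":[215,165,0],"dr":[0,0,-2.2],"jaw":0},{"slide":[240,185,0],"dr":[0,0,-2.5],"jaw":0},{"slide":[250,193,0],"dr":[0,0,-2.59],"jaw":0}]'

```text
clock: 1.1
position: [387.1, 313.9, 231.1]
ee_rot: [1.0, -0.001, -0.0, 0.0]
contact_force: [0.0, 0.8, -0.4]
gripper_width: 0.2
grasp_force: 0.0
```

step_arm --motion '[{"slide":[15,25,0],"jaw":0},{"slide":[43,70,0],"jaw":0},{"slide":[73,118,0],"jaw":0},{"slide":[103,166,20],"jaw":0},{"slide":[133,214,60],"jaw":0},{"slide":[155,250,105],"jaw":0},{"slide":[168,271,150],"jaw":0},{"slide":[168,271,185],"jaw":0}]'

```text
$.motion[0]: bad value
```

Run:
```python
from h import *
a=snap('top','t1.png');b=snap('scene','s1.png')
cv2.imwrite('pics/c1.png',np.hstack([cv2.resize(a[150:300,200:400],(400,300)),cv2.resize(b[120:270,180:380],(400,300))]))
s=arm.read_state();print(s['position'],s['ee_rot'],s['clock'])
```

```text
[386.94421927 314.82500037 231.14918859] [ 9.99999483e-01 -9.96070544e-04 -1.58055695e-04  1.27673321e-04] 1.2
```

View pics/c1.png

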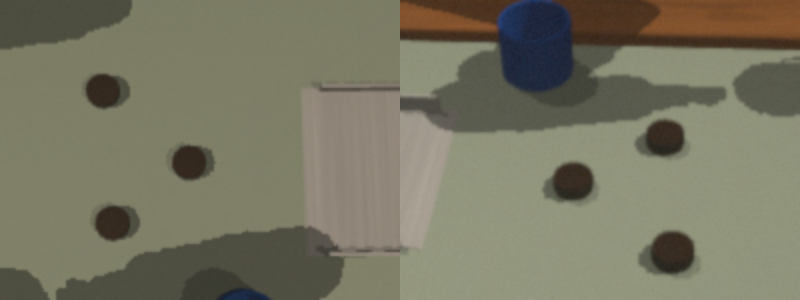

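The move was refused because `dr` is required. The picture shows the tablets unmoved, so I'm resending it.

step_arm --motion '[{"slide":[15,25,0],"dr":[0,0,0],"jaw":0},{"slide":[43,70,0],"dr":[0,0,0],"jaw":0},{"slide":[73,118,0],"dr":[0,0,0],"jaw":0},{"slide":[103,166,20],"dr":[0,0,0],"jaw":0},{"slide":[133,214,60],"dr":[0,0,0],"jaw":0},{"slide":[155,250,105],"dr":[0,0,0],"jaw":0},{"slide":[168,271,150],"dr":[0,0,0],"jaw":0},{"slide":[168,271,185],"dr":[0,0,0],"jaw":0}]'

```text
clock: 2.2
position: [554.9, 43.8, 43.5]
ee_rot: [1.0, -0.001, -0.001, 0.0]
contact_force: [0.0, 0.9, -0.3]
gripper_width: -0.1
grasp_force: 0.0
```

Run:
```python
from h import *
a=snap('top','t2.png');b=snap('scene','s2.png')
cv2.imwrite('pics/c2.png',np.hstack([cv2.resize(a[150:300,200:400],(400,300)),cv2.resize(b[120:270,180:380],(400,300))]))
s=arm.read_state();print(s['position'],s['ee_rot'],s['clock'])
```

```text
[551.92346004  44.12681451  41.90280673] [ 9.99988150e-01 -5.85752770e-04 -4.63035686e-03  1.38432152e-03] 2.3
```

View pics/c2.png

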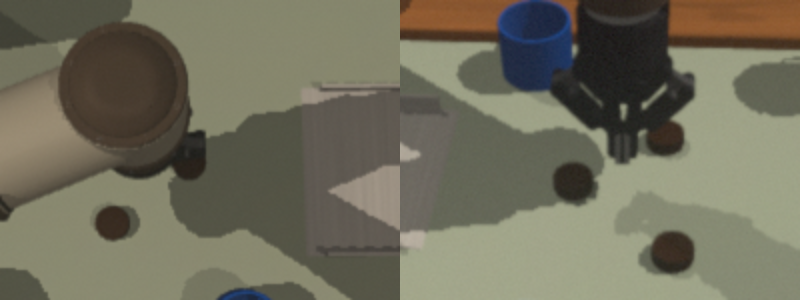

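The finger tips stand just behind tablet 2 (scene crop: tips at about (622,158), tablet at (573,182)). The knuckles stick out along the push axis, well above the tray walls. Now I descend and sweep.

step_arm --motion '[{"slide":[0,0,20],"dr":[0,0,0],"jaw":0},{"slide":[0,0,38],"dr":[0,0,0],"jaw":0},{"slide":[0,8,38],"dr":[0,0,0],"jaw":0},{"slide":[0,20,38],"dr":[0,0,0],"jaw":0},{"slide":[0,32,38],"dr":[0,0,0],"jaw":0},{"slide":[0,44,38],"dr":[0,0,0],"jaw":0},{"slide":[0,56,38],"dr":[0,0,0],"jaw":0},{"slide":[0,68,38],"dr":[0,0,0],"jaw":0}]'

```text
clock: 3.3
position: [556.1, -23.9, 9.6]
ee_rot: [1.0, 0.0, 0.002, -0.0]
contact_force: [0.4, 3.1, 5.9]
gripper_width: -0.1
grasp_force: 3.2
```

```bash
cat > look.py <<'E'
from h import *;import sys
k=sys.argv[1]
for n in('top','scene'):
    im=snap(n,n+k+'.png')
    for t in tabs(im,n):
        p=t[2]
        if 400<p[0]<700 and -300<p[1]<150 and max(t[1][2:4])<30: print(n,*t)
a=cv2.imread('pics/top%s.png'%k);b=cv2.imread('pics/scene%s.png'%k)
cv2.imwrite('pics/c%s.png'%k,np.hstack([cv2.resize(a[150:300,235:435],(400,300)),cv2.resize(b[120:270,110:310],(400,300))]))
p=[];
for _ in range(5): s=arm.read_state();p.append(s['position'])
print(np.mean(p,0).round(1),s['clock'])
E
python3 look.py 3
```

```text
top [241.2 242.2] [235, 231, 14, 22, 144] [531.3 113.    8. ]
top [256.3 261. ] [249, 253, 16, 17, 206] [489.5  80.1   8. ]
scene [312.  192.3] [304, 187, 17, 10, 107] [499.9  82.9   8. ]
scene [315.6 246.1] [305, 237, 21, 19, 326] [637.4  91.7   8. ]
[556.  -24.7   9.5] 3.4
```

View pics/c3.png

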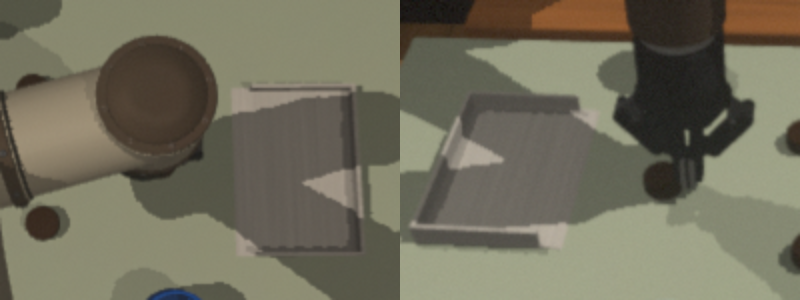

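Run:
```python
from h import *
print(pt('scene',241,209.5,8),px('scene',[556,-24.3,9.5]),px('scene',[556,-24.3,40]),px('scene',[556,-39.3,9.5]))
b=cv2.imread('pics/scene3.png')[170:230,210:290];cv2.imwrite('pics/z.png',cv2.convertScaleAbs(cv2.resize(b,(800,600),interpolation=2),alpha=2.5))
s=arm.read_state();print(s['contact_force'],s['wrist_torque'],s['gripper_width'])
```

```text
[553.24823685 -50.0520786    8.        ] [254.38300349 210.42083865] [253.47425266 198.73074496] [246.44659079 210.16002252]
[-0.01630842 -0.50485051  6.2094756 ] [-0.02687981 -0.16229219  0.03613147] -0.1421573109928752
```

View pics/z.png

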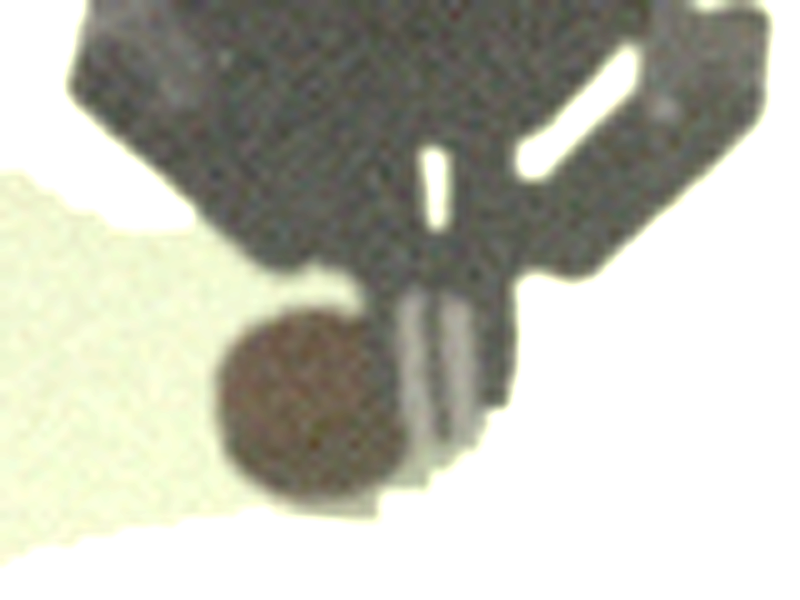

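Tablet 2 is ahead of the finger at about (553,-50) and being pushed, but the tip feels about 6 N upward. I'll back off, lower slightly and push again.

step_arm --motion '[{"slide":[0,-8,0],"dr":[0,0,0],"jaw":0},{"slide":[0,-12,0],"dr":[0,0,0],"jaw":0},{"slide":[0,-12,0],"dr":[0,0,0],"jaw":0},{"slide":[0,-12,0],"dr":[0,0,0],"jaw":0},{"slide":[0,-12,0],"dr":[0,0,0],"jaw":0},{"slide":[0,-12,0],"dr":[0,0,0],"jaw":0},{"slide":[0,-12,0],"dr":[0,0,0],"jaw":0},{"slide":[0,-12,0],"dr":[0,0,0],"jaw":0}]'

```text
clock: 4.4
position: [554.6, -11.5, 8.3]
ee_rot: [1.0, -0.0, 0.0, -0.0]
contact_force: [-0.5, -0.7, -1.6]
gripper_width: -0.1
grasp_force: 0.0
```

```bash
python3 look.py 4
python3 - <<'E'
from h import *
s=arm.read_state();print(s['contact_force'])
b=cv2.imread('pics/scene4.png')[170:230,210:290];cv2.imwrite('pics/z4.png',cv2.convertScaleAbs(cv2.resize(b,(800,600),interpolation=2),alpha=2.5))
E
```

```text
top [233.5 244.6] [227, 234, 14, 21, 141] [526.3 130.1   8. ]
top [256.4 260.9] [249, 253, 16, 17, 207] [489.6  80.    8. ]
scene [311.2 190.9] [303, 183, 18, 14, 139] [495.8  81.3   8. ]
scene [241.2 210.2] [232, 201, 20, 19, 297] [555.  -49.5   8. ]
scene [315.5 246.2] [305, 237, 21, 19, 322] [637.5  91.6   8. ]
[554.6 -11.5   8.3] 4.5
[ 0.74221524  0.26212428 -0.27357375]
```

View pics/z4.png

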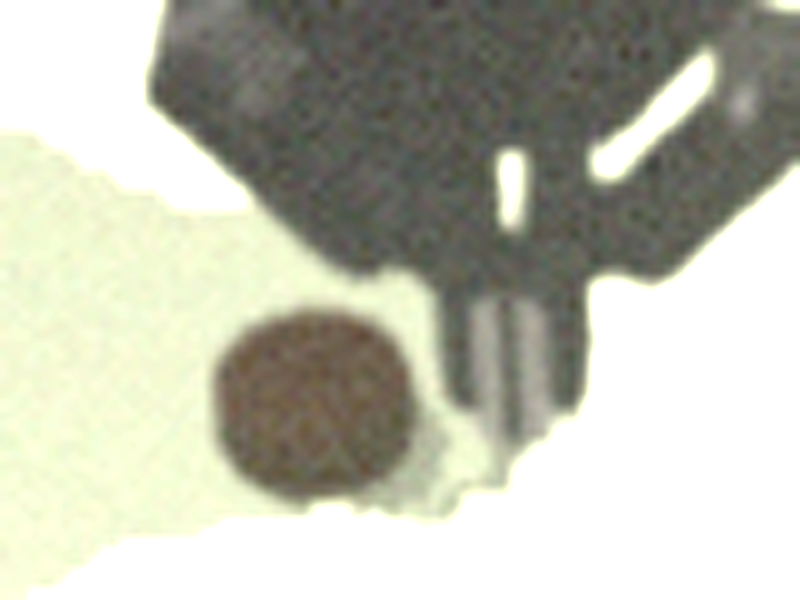

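The finger backs end about 7–8 mm above the pad tips and rode on the tablet's rim at z = 8. I'll push with the pads at about z = 11, so the backs clear the tablet top, and rise slightly for the tray floor.

step_arm --motion '[{"slide":[0,3,-2.7],"dr":[0,0,0],"jaw":0},{"slide":[0,12,-2.7],"dr":[0,0,0],"jaw":0},{"slide":[0,24,-2.7],"dr":[0,0,0],"jaw":0},{"slide":[0,36,-2.7],"dr":[0,0,0],"jaw":0},{"slide":[0,48,-2.7],"dr":[0,0,0],"jaw":0},{"slide":[0,60,-2.7],"dr":[0,0,0],"jaw":0},{"slide":[0,72,-2.7],"dr":[0,0,0],"jaw":0},{"slide":[0,76,-2.7],"dr":[0,0,0],"jaw":0}]'

```text
clock: 5.5
position: [554.5, -88.4, 11.0]
ee_rot: [1.0, -0.001, -0.0, 0.0]
contact_force: [-0.7, -0.6, 0.3]
gripper_width: -0.2
grasp_force: 0.0
```

```bash
python3 look.py 5
python3 - <<'E'
from h import *
s=arm.read_state();print(s['contact_force'])
b=cv2.imread('pics/scene5.png')[160:240,110:290];cv2.imwrite('pics/z5.png',cv2.convertScaleAbs(cv2.resize(b,(800,356),interpolation=2),alpha=2))
E
```

```text
top [282.7 232.7] [278, 221, 10, 24, 147] [550.4  21.2   8. ]
top [339.2 236.1] [329, 233, 24, 7, 106] [ 540.1 -103.1    8. ]
scene [311.5 192.8] [304, 188, 17, 9, 91] [501.2  81.8   8. ]
scene [315.6 246.2] [305, 237, 21, 19, 321] [637.5  91.7   8. ]
[554.6 -88.   10.9] 5.6
[-0.69153718  1.2647539   0.76310171]
```

View pics/z5.png

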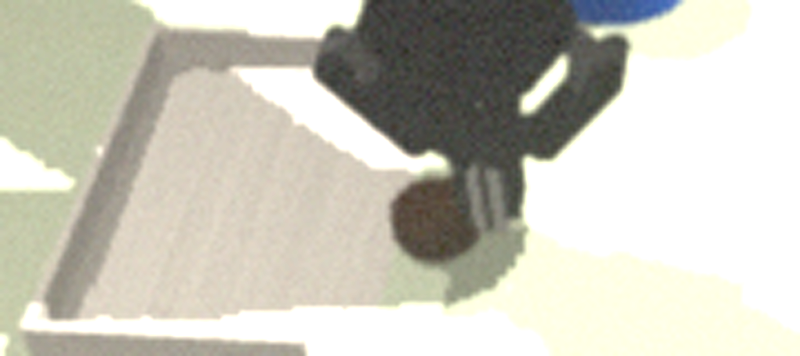

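The pads push tablet 2 cleanly with no vertical force (picture: tablet at about (435,220), next to the lip). I'll continue into the tray.

step_arm --motion '[{"slide":[0,8,-1],"dr":[0,0,0],"jaw":0},{"slide":[0,20,-2],"dr":[0,0,0],"jaw":0},{"slide":[0,33,-2],"dr":[0,0,0],"jaw":0},{"slide":[0,46,-2],"dr":[0,0,0],"jaw":0},{"slide":[0,59,-2],"dr":[0,0,0],"jaw":0},{"slide":[0,72,-2],"dr":[0,0,0],"jaw":0},{"slide":[0,85,-2],"dr":[0,0,0],"jaw":0},{"slide":[0,94,-2],"dr":[0,0,0],"jaw":0}]'

```text
clock: 6.6
position: [554.5, -182.4, 13.0]
ee_rot: [1.0, -0.0, -0.0, -0.0]
contact_force: [-0.6, 1.1, -0.1]
gripper_width: -0.2
grasp_force: 0.1
```

```bash
python3 look.py 6
python3 - <<'E'
from h import *
s=arm.read_state();print(s['contact_force'],s['joints'].round(2))
E
```

```text
top [347.  175.1] [341, 170, 12, 15, 74] [ 678.4 -126.7    8. ]
top [251.5 195. ] [243, 187, 17, 17, 216] [637.3  89.6   8. ]
top [346.3 217. ] [342, 203, 11, 27, 189] [ 582.6 -120.7    8. ]
top [256.4 261. ] [249, 253, 16, 16, 207] [489.5  79.9   8. ]
scene [311.8 192.6] [304, 187, 17, 10, 94] [500.6  82.5   8. ]
scene [315.5 246.2] [305, 237, 21, 19, 324] [637.5  91.6   8. ]
[ 554.5 -182.4   12.9] 6.7
[-0.19780878  0.07346867  0.61791631] [-0.04  0.56 -0.34  0.   -0.67  1.61]
```

step_arm --motion '[{"slide":[0,-8,-15],"dr":[0,0,0],"jaw":0},{"slide":[5,-30,-50],"dr":[0,0,0.1],"jaw":0},{"slide":[20,-75,-60],"dr":[0,0,0.25],"jaw":0},{"slide":[35,-130,-60],"dr":[0,0,0.4],"jaw":0},{"slide":[52,-185,-60],"dr":[0,0,0.6],"jaw":0},{"slide":[68,-240,-60],"dr":[0,0,0.75],"jaw":0},{"slide":[80,-290,-60],"dr":[0,0,0.89],"jaw":0},{"slide":[88,-317,-60],"dr":[0,0,0.89],"jaw":0}]'

```text
clock: 7.7
position: [642.9, 139.2, 74.2]
ee_rot: [0.998, -0.06, 0.001, -0.0]
contact_force: [0.5, -1.7, -0.4]
gripper_width: -0.1
grasp_force: 0.0
```

```bash
python3 look.py 7
```

```text
top [251.5 194.9] [244, 187, 16, 17, 213] [637.4  89.6   8. ]
top [387.5 228.3] [379, 221, 18, 16, 218] [ 555.2 -210.4    8. ]
top [256.3 261. ] [248, 253, 17, 16, 208] [489.4  80.1   8. ]
scene [158.7 211.3] [149, 206, 19, 10, 86] [ 565.2 -204.4    8. ]
scene [315.1 248.6] [306, 239, 20, 18, 216] [642.9  91.    8. ]
[643.3 139.   73.7] 7.8
```

step_arm --motion '[{"slide":[0,0,25],"dr":[0,0,0],"jaw":0},{"slide":[0,0,52],"dr":[0,0,0],"jaw":0},{"slide":[0,0,62],"dr":[0,0,0],"jaw":0},{"slide":[0,10,62],"dr":[0,0,0],"jaw":0},{"slide":[0,22,62],"dr":[0,0,0],"jaw":0},{"slide":[0,34,62],"dr":[0,0,0],"jaw":0},{"slide":[0,46,62],"dr":[0,0,0],"jaw":0},{"slide":[0,58,62],"dr":[0,0,0],"jaw":0}]'

```text
clock: 8.8
position: [635.5, 77.0, 11.4]
ee_rot: [0.998, -0.062, 0.0, -0.0]
contact_force: [0.6, -0.2, -0.7]
gripper_width: -0.2
grasp_force: 0.0
```

step_arm --motion '[{"slide":[0,13,0],"dr":[0,0,0],"jaw":0},{"slide":[0,26,0],"dr":[0,0,0],"jaw":0},{"slide":[0,39,0],"dr":[0,0,0],"jaw":0},{"slide":[0,52,0],"dr":[0,0,0],"jaw":0},{"slide":[0,65,0],"dr":[0,0,0],"jaw":0},{"slide":[0,78,0],"dr":[0,0,0],"jaw":0},{"slide":[0,91,0],"dr":[0,0,0],"jaw":0},{"slide":[0,97,0],"dr":[0,0,0],"jaw":0}]'

```text
clock: 9.8
position: [623.2, -19.3, 11.0]
ee_rot: [0.998, -0.063, -0.0, 0.0]
contact_force: [1.0, 1.0, 0.5]
gripper_width: -0.0
grasp_force: 0.0
```

```bash
python3 look.py 8
```

```text
top [237.7 196. ] [232, 186, 13, 20, 128] [635.6 120.6   8. ]
top [387.1 228.2] [378, 220, 19, 17, 242] [ 555.4 -209.4    8. ]
top [256.3 260.8] [249, 253, 16, 16, 197] [489.8  80.1   8. ]
scene [311.7 192.8] [304, 188, 17, 9, 91] [501.2  82.3   8. ]
scene [158.3 206.8] [149, 198, 20, 18, 292] [ 553.1 -208.1    8. ]
[623.3 -19.   11. ] 9.9
```

```bash
cat > br.py <<'E'
from h import *;import sys
for n in('top','scene'):
    im=cv2.GaussianBlur(cv2.imread('pics/%s%s.png'%(n,sys.argv[1])),(3,3),0).astype(int)
    m=((im[...,2]-im[...,0]>8)&(im.max(2)<75)).astype(np.uint8)
    k,l,s,c=cv2.connectedComponentsWithStats(m)
    for i in range(1,k):
        p=pt(n,*c[i],8)
        if s[i,4]>40 and 430<p[0]<700 and -300<p[1]<150: print(n,s[i].tolist(),p.round(1))
E
python3 br.py 8
```

```text
top [231, 177, 16, 29, 259] [643.5 119.6   8. ]
top [293, 192, 40, 20, 162] [611.6 -48.4   8. ]
top [377, 220, 20, 18, 286] [ 555.5 -208.2    8. ]
top [407, 233, 8, 43, 167] [ 495.8 -258.5    8. ]
top [248, 253, 17, 17, 224] [489.4  80.1   8. ]
scene [303, 181, 18, 17, 243] [489.9  82.2   8. ]
scene [148, 198, 22, 19, 318] [ 553.1 -208.4    8. ]
scene [230, 224, 23, 23, 311] [620. -46.   8.]
```

step_arm --motion '[{"slide":[0,10,0],"dr":[0,0,0],"jaw":0},{"slide":[0,22,0],"dr":[0,0,0],"jaw":0},{"slide":[0,34,0],"dr":[0,0,0],"jaw":0},{"slide":[0,46,0],"dr":[0,0,0],"jaw":0},{"slide":[0,58,-1],"dr":[0,0,0],"jaw":0},{"slide":[0,70,-2],"dr":[0,0,0],"jaw":0},{"slide":[0,82,-2],"dr":[0,0,0],"jaw":0},{"slide":[0,94,-2],"dr":[0,0,0],"jaw":0}]'

```text
clock: 10.9
position: [611.6, -112.4, 13.0]
ee_rot: [0.998, -0.062, 0.0, -0.0]
contact_force: [-0.3, -0.0, -0.1]
gripper_width: -0.3
grasp_force: 0.0
```

```bash
python3 look.py 9|tail -1;python3 br.py 9
```

```text
[ 611.4 -112.9   12.9] 11.0
top [293, 172, 12, 31, 247] [650.3 -15.7   8. ]
top [318, 185, 71, 20, 443] [ 630.7 -155.8    8. ]
top [405, 194, 9, 65, 272] [ 562.8 -259.9    8. ]
top [336, 202, 28, 14, 109] [ 597.  -134.4    8. ]
top [379, 220, 18, 17, 257] [ 556.5 -210.     8. ]
top [217, 254, 100, 51, 574] [477.6  33.7   8. ]
scene [303, 181, 18, 16, 238] [489.9  82.2   8. ]
scene [148, 197, 22, 20, 303] [ 554.3 -208.9    8. ]
scene [179, 218, 20, 21, 261] [ 608.2 -141.1    8. ]
```

Now 70 mm more to finish tablet 1.

step_arm --motion '[{"slide":[0,9,0],"dr":[0,0,0],"jaw":0},{"slide":[0,20,0],"dr":[0,0,0],"jaw":0},{"slide":[0,31,0],"dr":[0,0,0],"jaw":0},{"slide":[0,42,0],"dr":[0,0,0],"jaw":0},{"slide":[0,53,0],"dr":[0,0,0],"jaw":0},{"slide":[0,63,0],"dr":[0,0,0],"jaw":0},{"slide":[0,70,0],"dr":[0,0,0],"jaw":0},{"slide":[0,70,0],"dr":[0,0,0],"jaw":0}]'

```text
clock: 12.0
position: [602.9, -181.6, 13.0]
ee_rot: [0.998, -0.063, -0.0, -0.0]
contact_force: [0.4, 0.1, 0.7]
gripper_width: 0.4
grasp_force: 0.0
```

```bash
python3 look.py 10|tail -1;python3 br.py 10|grep scene
```

```text
[ 603.1 -181.    13. ] 12.1
scene [303, 181, 18, 17, 245] [489.8  82.2   8. ]
scene [143, 210, 21, 24, 264] [ 598.3 -210.1    8. ]
```

step_arm --motion '[{"slide":[0,-8,-15],"dr":[0,0,0],"jaw":0},{"slide":[-8,-25,-50],"dr":[0,0,-0.1],"jaw":0},{"slide":[-32,-68,-60],"dr":[0,0,-0.35],"jaw":0},{"slide":[-60,-120,-60],"dr":[0,0,-0.6],"jaw":0},{"slide":[-90,-172,-60],"dr":[0,0,-0.85],"jaw":0},{"slide":[-118,-222,-60],"dr":[0,0,-1.05],"jaw":0},{"slide":[-142,-267,-60],"dr":[0,0,-1.23],"jaw":0},{"slide":[-153,-291,-60],"dr":[0,0,-1.23],"jaw":0}]'

```text
clock: 13.1
position: [486.7, 129.7, 74.5]
ee_rot: [1.0, 0.026, 0.001, -0.001]
contact_force: [0.0, 0.0, -0.3]
gripper_width: 0.0
grasp_force: 0.0
```

```bash
python3 look.py 11;python3 br.py 11
```

```text
top [385.8 209.3] [378, 202, 17, 16, 216] [ 597.9 -209.3    8. ]
top [387.2 228.5] [378, 221, 19, 16, 232] [ 554.8 -209.7    8. ]
top [310.1 301. ] [303, 294, 23, 22, 71] [401.6 -34.7   8. ]
scene [311.8 189. ] [303, 181, 18, 16, 229] [490.2  82.3   8. ]
scene [159.2 207.6] [149, 198, 20, 23, 225] [ 555.4 -205.8    8. ]
scene [154.2 227.5] [144, 220, 20, 12, 104] [ 606.6 -202.8    8. ]
[487.2 129.8  74.4] 13.2
top [377, 202, 18, 16, 229] [ 597.6 -209.3    8. ]
top [376, 221, 21, 17, 268] [ 554.1 -208.9    8. ]
top [245, 249, 21, 21, 174] [487.5  76.6   8. ]
scene [303, 181, 18, 17, 252] [490.   82.1   8. ]
scene [143, 198, 27, 34, 593] [ 574.3 -207.7    8. ]
```

step_arm --motion '[{"slide":[0,0,25],"dr":[0,0,0],"jaw":0},{"slide":[0,0,52],"dr":[0,0,0],"jaw":0},{"slide":[0,0,62],"dr":[0,0,0],"jaw":0},{"slide":[0,10,62],"dr":[0,0,0],"jaw":0},{"slide":[0,22,62],"dr":[0,0,0],"jaw":0},{"slide":[0,34,62],"dr":[0,0,0],"jaw":0},{"slide":[0,46,62],"dr":[0,0,0],"jaw":0},{"slide":[0,58,62],"dr":[0,0,0],"jaw":0}]'

```text
clock: 14.2
position: [490.3, 67.8, 11.3]
ee_rot: [1.0, 0.023, 0.0, -0.0]
contact_force: [0.3, -0.2, 0.6]
gripper_width: -0.3
grasp_force: 0.1
```

step_arm --motion '[{"slide":[0,13,0],"dr":[0,0,0],"jaw":0},{"slide":[0,26,0],"dr":[0,0,0],"jaw":0},{"slide":[0,39,0],"dr":[0,0,0],"jaw":0},{"slide":[0,52,0],"dr":[0,0,0],"jaw":0},{"slide":[0,65,0],"dr":[0,0,0],"jaw":0},{"slide":[0,78,0],"dr":[0,0,0],"jaw":0},{"slide":[0,91,0],"dr":[0,0,0],"jaw":0},{"slide":[0,97,0],"dr":[0,0,0],"jaw":0}]'

```text
clock: 15.2
position: [494.7, -29.0, 11.0]
ee_rot: [1.0, 0.023, -0.0, 0.0]
contact_force: [0.7, 0.2, -0.2]
gripper_width: 0.2
grasp_force: 0.0
```

```bash
python3 look.py 12;python3 br.py 12
```

```text
top [385.8 209.3] [378, 202, 17, 16, 216] [ 597.9 -209.3    8. ]
top [387.4 228.5] [379, 221, 18, 16, 230] [ 554.8 -210.2    8. ]
top [245.1 285.9] [238, 275, 15, 22, 158] [436.4 104.9   8. ]
[494.7 -28.7  11. ] 15.3
top [377, 202, 18, 16, 229] [ 597.6 -209.3    8. ]
top [289, 212, 61, 66, 2571] [529.  -61.7   8. ]
top [377, 221, 20, 17, 255] [ 553.9 -209.9    8. ]
top [407, 224, 8, 37, 178] [ 523.  -258.4    8. ]
top [230, 237, 26, 60, 553] [475.  112.2   8. ]
scene [233, 177, 22, 21, 273] [496.3 -55.3   8. ]
scene [143, 198, 27, 35, 602] [ 573.9 -208.2    8. ]
```

step_arm --motion '[{"slide":[0,10,0],"dr":[0,0,0],"jaw":0},{"slide":[0,22,0],"dr":[0,0,0],"jaw":0},{"slide":[0,34,0],"dr":[0,0,0],"jaw":0},{"slide":[0,46,-1],"dr":[0,0,0],"jaw":0},{"slide":[0,58,-2],"dr":[0,0,0],"jaw":0},{"slide":[0,70,-2],"dr":[0,0,0],"jaw":0},{"slide":[0,82,-2],"dr":[0,0,0],"jaw":0},{"slide":[0,94,-2],"dr":[0,0,0],"jaw":0}]'

```text
clock: 16.3
position: [499.2, -122.8, 13.0]
ee_rot: [1.0, 0.024, -0.0, -0.0]
contact_force: [0.3, 0.3, 0.4]
gripper_width: 0.1
grasp_force: 0.1
```

step_arm --motion '[{"slide":[0,9,0],"dr":[0,0,0],"jaw":0},{"slide":[0,19,0],"dr":[0,0,0],"jaw":0},{"slide":[0,29,0],"dr":[0,0,0],"jaw":0},{"slide":[0,39,0],"dr":[0,0,0],"jaw":0},{"slide":[0,49,0],"dr":[0,0,0],"jaw":0},{"slide":[0,57,0],"dr":[0,0,0],"jaw":0},{"slide":[0,60,0],"dr":[0,0,0],"jaw":0},{"slide":[0,60,0],"dr":[0,0,0],"jaw":0}]'

```text
clock: 17.3
position: [501.9, -182.1, 13.0]
ee_rot: [1.0, 0.024, -0.0, 0.0]
contact_force: [0.3, 0.3, -0.9]
gripper_width: -0.1
grasp_force: 0.0
```

step_arm --motion '[{"slide":[0,-8,-10],"dr":[0,0,0],"jaw":0},{"slide":[0,-25,-40],"dr":[0,0,0],"jaw":0},{"slide":[0,-60,-80],"dr":[0,0,0],"jaw":0},{"slide":[0,-105,-120],"dr":[0,0,0],"jaw":0},{"slide":[0,-155,-150],"dr":[0,0,0],"jaw":0},{"slide":[0,-205,-150],"dr":[0,0,0],"jaw":0},{"slide":[0,-250,-150],"dr":[0,0,0],"jaw":0},{"slide":[0,-270,-150],"dr":[0,0,0],"jaw":0}]'

```text
clock: 18.3
position: [488.7, 90.5, 164.1]
ee_rot: [1.0, 0.025, 0.001, -0.0]
contact_force: [-0.1, -0.3, 0.1]
gripper_width: 0.2
grasp_force: 0.0
```

```bash
python3 look.py 13;python3 br.py 13; python3 -c "
import cv2,numpy as np
a=cv2.imread('pics/top13.png')[90:350,130:470];b=cv2.imread('pics/scene13.png')[100:350,80:480]
cv2.imwrite('pics/f.png',cv2.convertScaleAbs(np.hstack([cv2.resize(a,(400,300)),cv2.resize(b,(400,300))]),alpha=1.5))"
```

```text
top [385.8 209.3] [378, 202, 17, 16, 215] [ 597.9 -209.3    8. ]
top [387.2 228.5] [378, 221, 19, 17, 236] [ 554.7 -209.7    8. ]
top [388.4 251.3] [379, 243, 19, 18, 256] [ 504.5 -209.     8. ]
[488.9  90.1 163.8] 18.4
top [377, 202, 18, 16, 229] [ 597.6 -209.3    8. ]
top [376, 221, 21, 17, 266] [ 554.1 -209.2    8. ]
top [407, 221, 8, 40, 194] [ 527.4 -258.2    8. ]
top [377, 242, 22, 19, 307] [ 505.4 -207.6    8. ]
scene [143, 180, 33, 53, 900] [ 551.3 -208.2    8. ]
```

View pics/f.png

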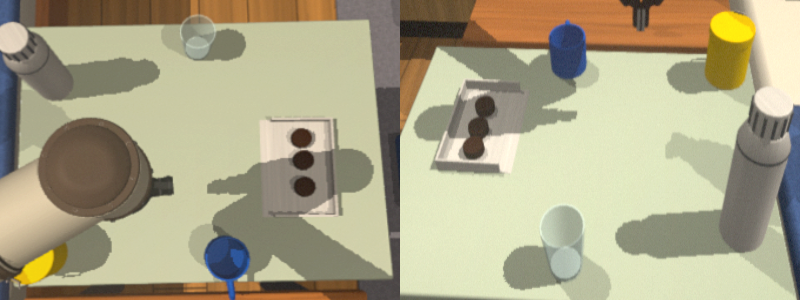

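The picture shows all three tablets lying flat and well inside the tray (top crop around (302,138), (303,160) and (305,186)). The bystanders are standing and the arm is clear.

```bash
python3 -c "
from bench import arm
print(arm.job_done())"
```

```text
the job is handed in; nothing more can be done
None
```

All three tablets were swept with closed fingers and lie flat inside the tray, the flask, cup, tumbler and canister are still standing where they were, and the job was handed in at about 18 s.

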